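# Dose a portafilter at the grinder

## Robot

A 6-joint arm with a two-finger parallel gripper is mounted at the origin on a cart in front of the work surface, level with it; the furniture and walls round the work are solid. World frame = base frame: x ahead of the robot, y to its left, z up, the work surface at z = 0. Lengths are in m, angles in degrees, forces in N, time in s.
With the tool pointing down it reaches from about 0.35 to 0.725 m from the base axis. Payload 4.3 kg.
Tool frame: the origin (TCP) lies at the centre of the arm's flange, where the gripper is bolted on; the fingertips stand ahead of it and the grasp point (between the pads) lies 155 mm ahead of it (r.tcp_to_tips is the z of the fingertips in the tool frame, in m); z points along the fingers, y is the line along which they close (so a half turn about z gives the same grasp; the last joint's range is limited). The gripper opens to 85 mm and grips with 20 to 120 N. Pads are 22 mm wide; open, the fingers measure 114 mm over their backs; the gripper's body (76 mm by 85 mm) begins 54 mm behind the grasp point. The pads swing forward as they close: fully open they stand 13 mm farther back than shut.
Start: joints at [62.779, 21.618, 4.641, 73.018, 0, 83.68], TCP at [0.205, 0.537, 0.405] pointing down, gripper open.
Joint ranges: [-156.06, 156.06], [-48.1, 94.91], [-58.44, 69.94], [-101.28, 121.22], [-78.64, 73.56], [-180, 180]. Speed limits (degrees/s): [147.25, 147.25, 180, 180, 180, 180].

## Interface

Orientations are given as a 3x3 rotation matrix whose columns are the frame's x, y, z axes.
In Python, from workcell import r gives the robot as it stands. The module is installed in compiled form; this text tells all that it offers. Calls block until the motion is done:
- r.move_pose(position, orientation): joint-space move of the TCP to a pose.
- r.movel(position, frame=None, vel=0.15, until_force=None): straight line of the TCP; frame=None keeps the orientation; vel is the mean speed in m/s. With until_force (N) it stops when the force on the tool has changed by that much, and returns True; else False.
- r.move_j(angles): joint-space move.
- r.gripper_open() and r.grab(): open the fingers fully, or close them until they stop; the grip force is fixed at half the most.
- r.pause(seconds).
- r.ik(position, orientation): joint angles nearest the present ones, or None.
- r.observe(): the state.
- r.snapshot(name): name is "side" or "top"; returns a dict with "img" (420x560x3 uint8, blue, green, red), "z_map" (420x560 float32, m along the optical axis (not along the pixel's ray), 0 where there is no reading), "mtx" (3x3 intrinsics, pixels), "T" (4x4, takes a point from camera to world coordinates). Camera axes: x right, y up, looking along -z (the intrinsics and any distortion apply to the point x, -y, -z); pixel columns grow to the right and rows downward; lengths in m; the calibration is good to about 2 mm. A picture is of the moment at which its call begins.
A pose or a line that the arm cannot do raises r.MotionError and nothing moves.
- r.hand_in(): hands the job in; it is judged then, once.
The state is a dict: "clock": time; "joint_pos": joint angles; "qd": joint speeds; "effort": joint torques, N m; "position": TCP position; "ee_rot": TCP orientation; "wrist_force": force on the tool from outside, world axes, zero at the start; "ft_torque": the same for the moment, N m; "width": opening from 0.0 (shut) to 1.0 (fully open); "grip_force": force on a finger pad.
Only numpy, scipy, OpenCV 4.12 (cv2) and the standard library are available. Lean on these libraries where they do the work, as an engineer would, in place of code of your own. Each camera call takes 0.05 s, during which the arm holds its last target. There are 200 camera calls.

## Task

Lift the portafilter up off its hook on the stand, hang it by its two side lugs on the prongs of the coffee grinder's fork, and push it straight in so that its rim drives the grinder's dosing paddle fully home for about half a second. Then ease it back until the paddle has sprung all the way out, and leave the portafilter hanging level and straight in the fork under the chute. Do not trip the paddle without the portafilter in the fork, and leave the other things on the counter where they are.

Things in the scene. Friction and masses are not known exactly. Their poses are not given: they have to be found in the camera images.
- portafilter: Loose steel portafilter, wooden handle, 205 mm long. Origin: head's centre, level with the undersides of its lugs. x runs from handle to head, z up. Rim radius 36, 10 mm high; skirt radius 31, 30 mm deep, spouts to 62 mm below. Lugs at +y and -y: 46 mm long in x, out to y = 42, 10 mm high. Handle 26 wide (y), 28 high, x = -66 to -166. Mass 0.2 to 0.4 kg, centred 8 mm towards the handle.
- handle_grip (a point): Centre of the portafilter's brown wooden handle at a good place to grip it: x = -100, z = -13 mm in the portafilter's frame (same axes). The fingers close along y. In front of the handle a neck 17 mm thick at the same height joins it to the head.
- stand: Fixed portafilter stand: dark wooden slab 150 x 100 mm with a flat steel upright 64 mm wide and 212 mm high at x = +66 mm, behind the hook. Origin on the counter under the middle of the hook; z up, -x is the open side where the handle sticks out.
- stand_hook (a point): Middle of the stand's hook, 135 mm above the counter, level with the tops of its two flat prongs; the hanging portafilter's origin lies within a few mm of it (axes as the stand). Prongs 8 mm wide, 67 mm apart inside, along x; their tips, 34 to 39 mm in front (-x), turn up 12 mm above the prongs, so the lugs must be lifted over them.
- grinder: Fixed dark coffee grinder with a smoky hopper, 500 mm high. Origin on the counter under the fork; z up; -x is its front, where the portafilter's handle sticks out. Foot plate 126 mm wide, from x = -70 mm, 27 mm high; housing 160 mm wide from x = +85 mm on. Steel chute of radius 20 mm at x = +30 mm, its mouth 53 mm above the fork.
- fork (a point): Midway between the prongs of the grinder's fork, level with their tops, 135 mm above the counter (axes as the grinder). The portafilter's origin is here when the paddle is fully home; at x = -14 mm its rim just touches the paddle. Prongs flat, 8 mm wide, 67 mm apart inside, reaching out to x = -60 mm; the lugs rest on them. Set it down from above at about x = -22 mm, x axis along the fork's.
- paddle (a joint): Travel of the grinder's sprung dosing paddle: 0 = out, 0.014 m = fully home against its stop. The portafilter's rim pushes it along the grinder's +x; the spring takes about 5 N at the start and 9 N at the end, and brings it back.
- paddle_face (a point): Centre of the black paddle's front face (34 mm wide, 30 mm high; 10 mm below to 20 mm above the prong tops), at x = +22 mm of the fork when out. Moves with the paddle.
- tamper: Loose dark steel tamper, 58 mm wide, 85 mm high, standing on a black mat; origin at the centre of its base. Leave alone.
- espresso_cup_1: Loose striped espresso cup, upside down, 65 x 88 mm, 50 mm high; origin under its middle. Leave alone.
- choc_shaker: Loose shaker jar with a yellow cap, 42 mm wide, 96 mm high; origin under its middle. Leave alone.

How it is judged:
By the outcome, as a careful person would: the job done as asked, in the order asked, and still so for the second after the job is handed in, with the robot touching nothing.
It also fails if it takes over 51 s, if anything falls off the work surface, if the arm or the gripper's body presses on something with over 40 N, if the wrist force passes 120 N, or if a joint passes its speed limit or range.

## Working session

There is one attempt and no reset: what is moved stays moved. The work goes in short steps, each a Python script; the robot and the scene stay as the last script left them, time stands still between calls to the robot, and variables do not carry over. Pictures are saved under pics/ and viewed, at most 10 in all, crops included, and the job is handed in when it is done.

```bash
mkdir -p pics; cat > h.py <<'E'
import numpy as np, cv2
from workcell import r
def pts(s):
    z=s["z_map"].astype(float); K=s["mtx"]; v,u=np.mgrid[:z.shape[0],:z.shape[1]]
    P=np.stack([(u-K[0,2])/K[0,0]*z,-(v-K[1,2])/K[1,1]*z,-z],-1)
    W=P@s["T"][:3,:3].T+s["T"][:3,3]; W[z<=0]=np.nan; return W
E
python3 - <<'E'
from h import *
for n in ("top","side"):
    s=r.snapshot(n); cv2.imwrite(f"pics/{n}0.png",s["img"]); np.savez(f"{n}0.npz",**s)
    print(n,[k for k in s],s["mtx"].round(1).tolist(),s["T"].round(3).tolist())
o=r.observe(); print(o, r.tcp_to_tips)
E
```

```text
top ['img', 'z_map', 'mtx', 'T'] [[398.1, 0.0, 282.3], [0.0, 398.1, 210.4], [0.0, 0.0, 1.0]] [[-0.011, 0.997, -0.081, 0.436], [-1.0, -0.012, -0.014, 0.131], [-0.015, 0.081, 0.997, 0.977], [0.0, 0.0, 0.0, 1.0]]
side ['img', 'z_map', 'mtx', 'T'] [[429.9, 0.0, 278.5], [0.0, 429.9, 204.0], [0.0, 0.0, 1.0]] [[-0.993, 0.028, -0.111, 0.381], [-0.114, -0.369, 0.922, 1.148], [-0.015, 0.929, 0.37, 0.525], [0.0, 0.0, 0.0, 1.0]]
{'clock': 0.1, 'joint_pos': array([ 6.27785900e+01,  2.16573087e+01,  4.57016807e+00,  7.30191320e+01,
       -4.33425230e-04,  8.36796698e+01]), 'qd': array([ 0.07618867, -0.14720954,  0.16034604, -0.05036704,  0.01854483,
       -0.05141234]), 'effort': array([ 1.30789886e-03, -4.64696681e+01,  2.70580941e+01,  1.20106456e-02,
       -5.87067461e-05,  1.93836840e-06]), 'position': array([0.20500749, 0.53691453, 0.40385519]), 'ee_rot': array([[-9.34197671e-01,  3.56754823e-01, -8.41718076e-04],
       [ 3.56755761e-01,  9.34196229e-01, -1.65283935e-03],
       [ 1.96671444e-04, -1.84436644e-03, -9.99998280e-01]]), 'wrist_force': array([-0.42038057, -0.43762103, -0.98561663]), 'ft_torque': array([ 0.02812495, -0.00746845,  0.02495799]), 'grip_force': 0.0, 'width': 1.0007118430779183} 0.1734
```

View pics/top0.png

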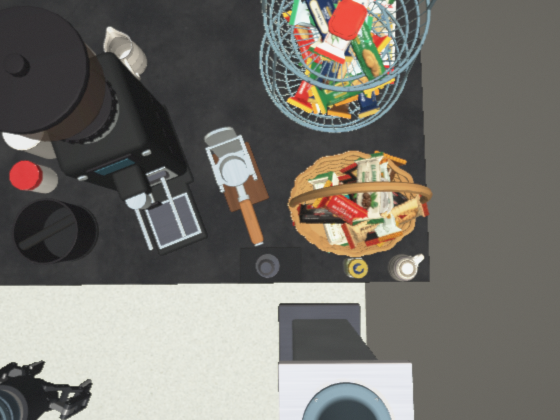

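View pics/side0.png

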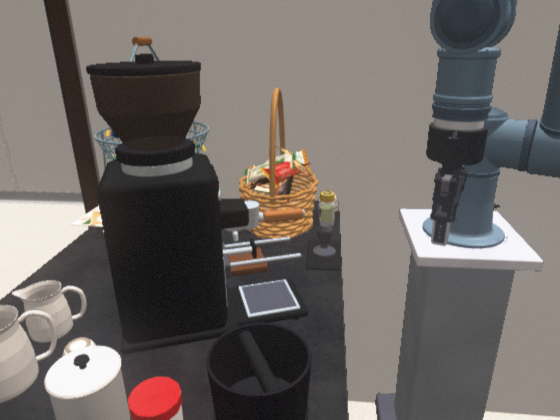

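The top view shows the portafilter with its head at about (236,170) and its handle at about (251,220). The grinder fork lies around (140–190, 170–245). The side view shows the grinder partly hiding both.

```bash
python3 - <<'E'
import numpy as np,cv2
s=dict(np.load("top0.npz"))
c=s["img"][115:265,105:285]; c=cv2.resize(c,None,fx=4,fy=4,interpolation=cv2.INTER_CUBIC); 
for i in range(0,180,20): cv2.putText(c,str(105+i),(i*4,10),0,.35,(0,255,255)); cv2.line(c,(i*4,12),(i*4,18),(0,255,255))
for i in range(5,150,20): cv2.putText(c,str(115+i),(0,i*4+4),0,.35,(0,255,255))
cv2.imwrite("pics/topc.png",c)
from h import pts
W=pts(s); np.save("W.npy",W)
# height map crop
z=W[115:265,105:285,2]; m=cv2.applyColorMap(np.uint8(np.clip(np.nan_to_num(z)/0.25,0,1)*255),cv2.COLORMAP_JET)
cv2.imwrite("pics/hc.png",cv2.resize(m,None,fx=4,fy=4,interpolation=cv2.INTER_NEAREST))
E
```

```text
(no output)
```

View pics/topc.png

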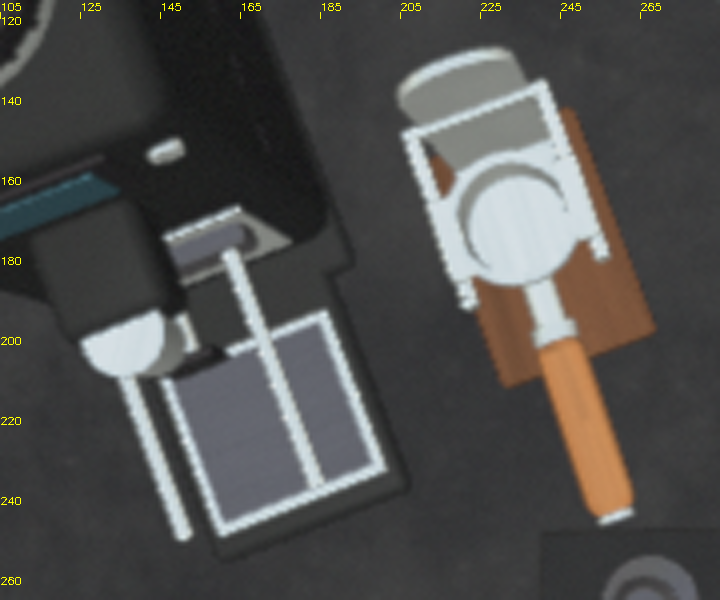

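View pics/hc.png

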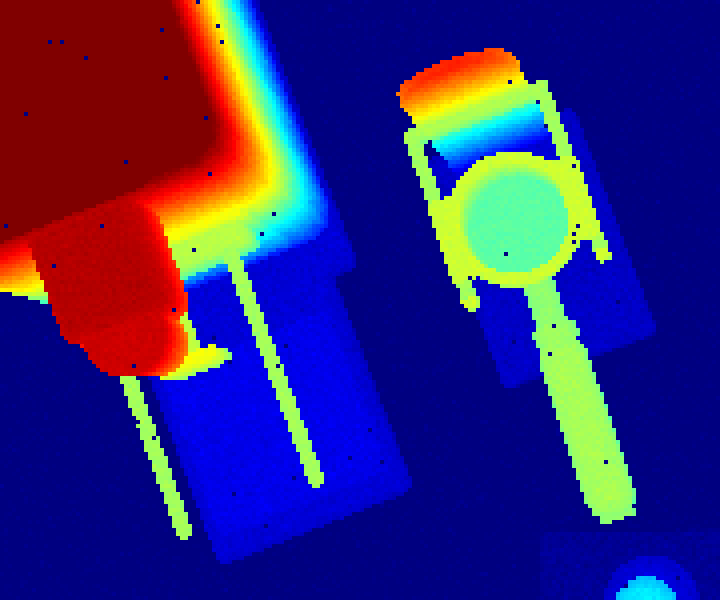

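The crop shows the left prong tip at about (151,249) and the right prong tip at about (184,236). The paddle and chute sit near (150,203). The portafilter rim centre is at about (234,170), and the handle runs from (243,200) to (258,243). Next I fit these features in the depth map.

```bash
python3 - <<'E'
import numpy as np,cv2
W=np.load("W.npy"); v,u=np.mgrid[:420,:560]; cu=(u-105)*4; cv_=(v-115)*4
x,y,z=W[...,0],W[...,1],W[...,2]
def line(m,n):
    P=W[m]; c=P.mean(0); d=np.linalg.svd((P-c)[:,:2],full_matrices=False)[2][0]; d*=np.sign(d[0])
    t=(P-c)[:,:2]@d; w=(P-c)[:,:2]@np.array([-d[1],d[0]])
    print(n,len(P),"c",c.round(4),"ang",np.degrees(np.arctan2(d[1],d[0])).round(2),"t",np.percentile(t,[0,2,98,100]).round(4),"w",np.percentile(w,[1,99]).round(4),"z",np.percentile(z[m],[2,50,98]).round(4)); return c,d,t
b=(z>.12)&(z<.15)
L=line(b&(cu>115)&(cu<200)&(cv_>385)&(cv_<560),"L")
R=line(b&(cu>225)&(cu<330)&(cv_>290)&(cv_<500),"R")
H=line(b&(cu>535)&(cu<640)&(cv_>350)&(cv_<530),"handle")
# rim
m=(z>.139)&(z<.152)&(np.hypot(cu-512,cv_-220)<70)
P=W[m]; print("rim n",len(P),"z",np.percentile(P[:,2],[2,50,98]))
hull=cv2.minEnclosingCircle(P[:,:2].astype(np.float32)); print("rim enc",hull, P.mean(0))
# paddle top
m=(z>.145)&(z<.17)&(cu>180)&(cu<235)&(cv_>335)&(cv_<385); Q=W[m]; print("paddle",Q.mean(0),Q.min(0),Q.max(0))
# fork frame
a=(L[1]+R[1]); a/=np.linalg.norm(a); n=np.array([-a[1],a[0]])
for nm,F in(("L",L),("R",R)): print(nm,"tip along",(F[0][:2]@a+F[2].min()).round(4),"lat",(F[0][:2]@n).round(4))
print("paddle along",np.percentile(Q[:,:2]@a,[0,5,50,100]),"lat",np.percentile(Q[:,:2]@n,[0,5,95,100]))
print("fork ang",np.degrees(np.arctan2(a[1],a[0])))
# stand upright
m=(z>.2)&(z<.22)&(cu>395)&(cu<525)&(cv_<130); line(m,"upright")
# stand prong tips
m=(z>.135)&(z<.155)&(cv_>200)&(cv_<310)&(cu>590)&(cu<615);print("tipR",W[m].mean(0),z[m].max())
m=(z>.135)&(z<.155)&(cv_>270)&(cv_<312)&(cu>455)&(cu<485);print("tipL",W[m].mean(0),z[m].max())
E
```

```text
L 159 c [0.4657 0.436  0.1341] ang 21.03 t [-0.0424 -0.0403  0.0414  0.043 ] w [-0.0038  0.0044] z [0.1302 0.134  0.1377]
R 206 c [0.5046 0.3711 0.134 ] ang 21.51 t [-0.0556 -0.0527  0.0538  0.057 ] w [-0.004   0.0045] z [0.1298 0.1342 0.1373]
handle 535 c [0.478  0.2072 0.1334] ang 19.13 t [-0.0473 -0.0452  0.0445  0.0495] w [-0.0126  0.0134] z [0.1247 0.134  0.1378]
rim n 342 z [0.13999888 0.14449842 0.14726507]
rim enc ((0.5918254852294922, 0.24557234346866608), 0.03748827427625656) [0.59251156 0.24711487 0.14438104]
paddle [0.5200778  0.40848266 0.15232456] [0.51397483 0.40092345 0.14555151] [0.52622893 0.41770139 0.15689439]
L tip along 0.5498 lat 0.2374
R tip along 0.5493 lat 0.1628
paddle along [0.62973882 0.62993297 0.63233814 0.63725739] lat [0.183985   0.18407526 0.20085394 0.20278103]
fork ang 21.270862466901335
upright 99 c [0.6565 0.268  0.2066] ang -69.25 t [-0.0243 -0.0229  0.0223  0.0248] w [-0.0026  0.0037] z [0.2002 0.207  0.2119]
tipR [0.58193125 0.20051988 0.14305914] 0.14786860026459658
tipL [0.55575894 0.26896255 0.1425951 ] 0.14855585725016562
```

Every fit agrees with the sizes given: prong spacing 74.6 mm (75 expected), prong tops at 0.134, rim top at 0.144, and paddle 20 mm past the fork origin. I'm going for the grasp.

```bash
cat >> h.py <<'E'
def fr(th,pitch=0):
    """tool pointing down, tool x = -(portafilter x), yaw th; pitch>0 raises the portafilter's head"""
    t=np.radians(th); p=np.array([np.cos(t),np.sin(t),0]); y=np.array([-np.sin(t),np.cos(t),0])
    R=np.stack([-p,y,[0,0,-1.]],1)
    return cv2.Rodrigues(-y*np.radians(pitch))[0]@R
def st(n=""):
    o=r.observe(); print(n,"t%.2f"%o["clock"],o["position"].round(4),"F",o["wrist_force"].round(1),"M",o["ft_torque"].round(2),"w%.3f g%.1f"%(o["width"],o["grip_force"])); return o
FORK=np.array([.4949,.4074]); TH=21.27
E
python3 - <<'E'
from h import *
R=fr(19.1); g=np.array([.4972,.2139])
r.move_pose([.32,.30,.42],R); r.move_pose([*g,.345],R); st("above")
print(r.movel([*g,.277],vel=.08,until_force=8)); st("down")
r.grab(); st("grab")
s=r.snapshot("top"); cv2.imwrite("pics/g.png",cv2.resize(s["img"][115:295,145:385],None,fx=2.5,fy=2.5))
E
```

```text
above t2.04 [0.4965 0.2147 0.3452] F [-0.8  0.8  0.4] M [-0.   -0.   -0.02] w1.000 g0.0
False
down t3.04 [0.4975 0.214  0.2775] F [ 0.1 -0.1 -0.1] M [0.06 0.03 0.04] w1.001 g0.0
grab t3.62 [0.4973 0.2138 0.2772] F [-0.1 -0.9  1.7] M [-0.08  0.02 -0.06] w0.297 g62.8
```

View pics/g.png

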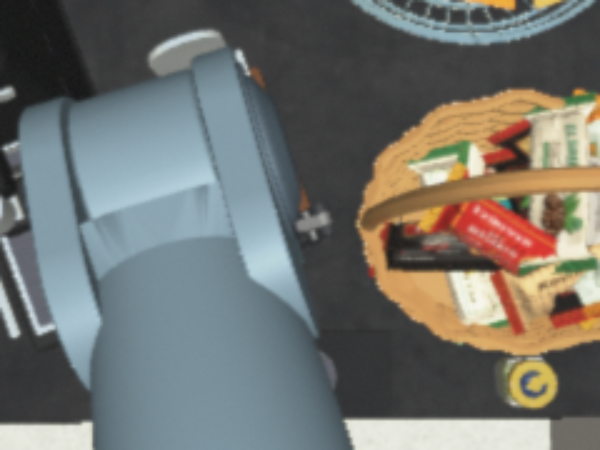

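The picture shows the arm hiding the portafilter from the top camera. The closing width of about 25 mm and 63 N of grip confirm the handle is held. Now I lift and back out, then check sag and yaw from the side camera.

```bash
python3 - <<'E'
from h import *
p=r.observe()["position"]; R=fr(19.1); d=-R[:,0]
r.movel(p+[0,0,.045],vel=.05); st("lift")
q=p+[0,0,.10]-0.09*d; r.movel(p+[0,0,.10],vel=.1); r.movel(q,vel=.12); st("back")
for n in("side","top"):
    s=r.snapshot(n); np.savez(f"{n}1.npz",**s); cv2.imwrite(f"pics/{n}1.png",s["img"])
b=np.hstack([cv2.imread("pics/side1.png")[120:300,180:380],cv2.imread("pics/top1.png")[110:290,130:330]])
cv2.imwrite("pics/b1.png",cv2.resize(b,None,fx=2,fy=2))
E
```

```text
lift t4.72 [0.4971 0.2138 0.3218] F [-0.8 -0.7 -4. ] M [-0.11  0.32 -0.02] w0.301 g62.0
back t6.32 [0.4128 0.1845 0.3773] F [-0.3 -0.4 -4.1] M [-0.13  0.29 -0.  ] w0.296 g62.0
```

View pics/b1.png

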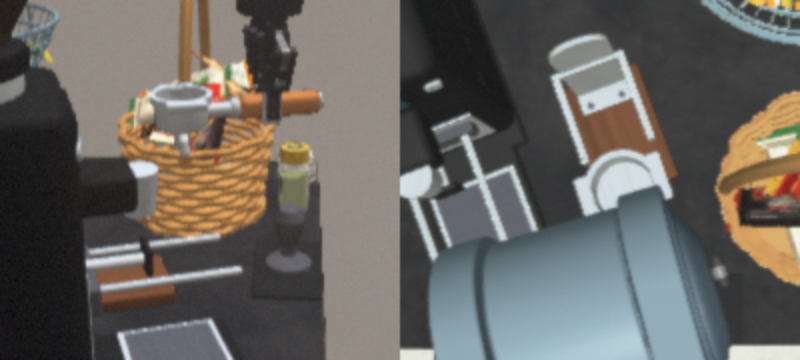

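Left half (side view): the portafilter is held nearly level, with the rim at about (270,168) and the handle at about (325,171) in full-image pixels. Right half (top view): the rim is visible at about (442,203). Next I measure the in-hand pose relative to the tool.

```bash
python3 - <<'E'
from h import *
from scipy.optimize import least_squares
o=r.observe(); p=o["position"]; T=o["ee_rot"]; px=-T[:,0]; py=T[:,1]; pz=-T[:,2]
O=p-.155*pz+.1*px+.013*pz; print("nominal O",O.round(4), "yaw",np.degrees(np.arctan2(px[1],px[0])).round(2))
for n in("top","side"):
    s=dict(np.load(n+"1.npz")); W=pts(s); L=(W-O)@np.stack([px,py,pz],1)  # local coords
    x,y,z=L[...,0],L[...,1],L[...,2]
    m=(abs(z-.010)<.006)&(np.hypot(x,y)<.05)
    if n=="side": m&=(np.hypot(x,y)<.038)
    P=L[m]; 
    A=np.c_[P[:,:2],np.ones(len(P))]
    w=np.ones(len(P),bool)
    for _ in range(8): c=np.linalg.lstsq(A[w],P[w,2],rcond=None)[0]; e=P[:,2]-A@c; w=abs(e)<.003
    print(n,len(P),"rim plane pitch(up+) %.2f roll %.2f z0 %.4f"%(np.degrees(c[0]),np.degrees(c[1]),c[2]))
    if n=="top":
        # image-based: outer edge of mask in local coords; front half points (x>0.0) circle R=.036, lug sides
        f=(m&(x>.015)); mm=f.astype(np.uint8); 
        cc=P[:,:2]; ang=np.arctan2(cc[:,1],cc[:,0]); E=[]
        for a in np.radians(np.arange(-40,41,8)):
            k=abs(ang-a)<np.radians(5)
            if k.sum()>3: E.append([np.percentile(np.hypot(*cc[k].T),95),a])
        E=np.array(E); X=np.c_[E[:,0]*np.cos(E[:,1]),E[:,0]*np.sin(E[:,1])]
        q=least_squares(lambda q:np.hypot(X[:,0]-q[0],X[:,1]-q[1])-.036,[0,0],loss="soft_l1",f_scale=.001); print("circle",q.x.round(4),(q.fun*1e3).round(1))
        for sg in(1,-1):
            k=(sg*P[:,1]>.034)&(abs(P[:,0])<.03); Q=P[k]
            print("lug",sg,k.sum(),"x",np.percentile(Q[:,0],[0,5,95,100]).round(4),"ymax",np.percentile(sg*Q[:,1],[95,100]).round(4), "z",np.median(Q[:,2]).round(4))
    else:
        h=(x<-.115)&(x>-.17)&(abs(z+.013)<.03)&(abs(y)<.03); Q=L[h]; 
        print("handle rear n",h.sum(),"z range",np.percentile(Q[:,2],[1,99]).round(4),"x",Q[:,0].min().round(4))
        t=h&(y>.009); Q=L[t]; k=np.polyfit(Q[:,0],Q[:,1],1); print("side face slope deg",np.degrees(k[0]).round(2),"y",np.median(Q[:,1]).round(4))
        for a,b in((-.160,-.15),(-.15,-.14),(-.14,-.13),(-.13,-.12)):
            Q=L[h&(x>a)&(x<b)]; print(a,np.percentile(Q[:,2],[2,98]).round(4))
E
```

```text
nominal O [0.5076 0.2173 0.2353] yaw 19.09
top 441 rim plane pitch(up+) 0.17 roll 0.03 z0 0.0085
circle [ 0.0004 -0.0008] [-0.2  0.3 -0.   0.1 -0.4  0.1  0.1  0.1 -0.   0.1 -0.2]
lug 1 70 x [-0.0112 -0.0098  0.022   0.0242] ymax [0.0407 0.0408] z 0.0083
lug -1 115 x [-0.0216 -0.0192  0.0203  0.0231] ymax [0.0425 0.0431] z 0.0084
side 140 rim plane pitch(up+) 0.16 roll 1.22 z0 0.0083
handle rear n 233 z range [-0.0253  0.0008] x -0.1652
side face slope deg 0.81 y 0.0125
-0.16 [-0.0223  0.0003]
-0.15 [-0.0253  0.0008]
-0.14 [-0.0243  0.0006]
-0.13 [-0.0232  0.0008]
```

The portafilter is level in the hand and within 1 mm of nominal. I'll hover in front of the fork, measure it again against the prongs with the same camera, then descend.

```bash
cat >> h.py <<'E'
A=np.array([np.cos(np.radians(TH)),np.sin(np.radians(TH))]); N=np.array([-A[1],A[0]])
OFF=np.array([.0004,-.0009])
def tcp(x,z,dy=0,th=TH):
    "TCP for portafilter origin at fork x, height z above prong tops"
    t=np.radians(th); px=np.array([np.cos(t),np.sin(t)]); py=np.array([-px[1],px[0]])
    q=FORK+A*x+N*dy-px*(.1+OFF[0])-py*OFF[1]
    return np.array([*q,.135+z-.013+.155])
E
python3 - <<'E'
from h import *
r.movel(tcp(-.085,.10),frame=fr(TH),vel=.15); r.pause(.3); st("hover")
s=r.snapshot("top"); np.savez("top2.npz",**s); W=pts(s)
s2=r.snapshot("side"); np.savez("side2.npz",**s2)
L=(W[...,:2]-FORK)@np.stack([A,N],1); x,y,z=L[...,0],L[...,1],W[...,2]
P0=np.array([-.085,0]); xx=x+.085
m=(abs(z-.2435)<.006)&(np.hypot(xx,y)<.05); P=np.c_[xx,y][m]; ang=np.arctan2(P[:,1],P[:,0]); E=[]
from scipy.optimize import least_squares
for a in np.radians(np.arange(-40,41,8)):
    k=abs(ang-a)<np.radians(5)
    if k.sum()>3: E.append([np.percentile(np.hypot(*P[k].T),95),a])
E=np.array(E); X=np.c_[E[:,0]*np.cos(E[:,1]),E[:,0]*np.sin(E[:,1])]
q=least_squares(lambda q:np.hypot(X[:,0]-q[0],X[:,1]-q[1])-.036,[0,0],loss="soft_l1",f_scale=.001); print(len(P),"circle err from fork target",q.x.round(4),(q.fun*1e3).round(1))
for sg in(1,-1):
    k=(sg*P[:,1]>.037); Q=P[k]
    if len(Q): print("lug",sg,len(Q),"x",Q[:,0].min(),Q[:,0].max(),"edge",np.percentile(sg*Q[:,1],[95,100]).round(4))
# prongs again
for sg in(1,-1):
    k=(abs(z-.134)<.008)&(abs(sg*y-.0375)<.010)&(x>-.07)&(x<.0); print("prong",sg,k.sum(),np.median(y[k]).round(4),(x[k].min(),x[k].max()), np.degrees(np.polyfit(x[k],y[k],1)[0]) if k.sum()>9 else None)
a=cv2.resize(s["img"][110:290,100:300],None,fx=2,fy=2); b=cv2.resize(s2["img"][120:300,180:380],None,fx=2,fy=2)
cv2.imwrite("pics/b2.png",np.hstack([b,a]))
E
```

```text
hover t8.07 [0.322  0.3407 0.377 ] F [-0.3  0.3 -3.7] M [-0.15  0.32 -0.04] w0.293 g62.0Traceback (most recent call last):
  File "<stdin>", line 7, in <module>
IndexError: boolean index did not match indexed array along axis 1; size of axis is 1120 but size of corresponding boolean axis is 560
```

```bash
cat > meas.py <<'E'
from h import *
from scipy.optimize import least_squares
def meas(s,x0,zr):
    W=pts(s); L=(W[...,:2]-FORK)@np.stack([A,N],1); x,y,z=L[...,0],L[...,1],W[...,2]
    xx=x-x0; m=(abs(z-zr)<.006)&(np.hypot(xx,y)<.05); P=np.stack([xx[m],y[m]],1); ang=np.arctan2(P[:,1],P[:,0]); E=[]
    for a in np.radians(np.arange(-40,41,8)):
        k=abs(ang-a)<np.radians(5)
        if k.sum()>3: E.append([np.percentile(np.hypot(*P[k].T),95),a])
    E=np.array(E); X=np.c_[E[:,0]*np.cos(E[:,1]),E[:,0]*np.sin(E[:,1])]
    q=least_squares(lambda q:np.hypot(X[:,0]-q[0],X[:,1]-q[1])-.036,[0,0],loss="soft_l1",f_scale=.001); print(len(P),"circle err",q.x.round(4),(q.fun*1e3).round(1),"z",np.median(z[m]).round(4))
    for sg in(1,-1):
        Q=P[sg*P[:,1]>.037]
        if len(Q): print("lug",sg,len(Q),"x",Q[:,0].min().round(4),Q[:,0].max().round(4),"edge",np.percentile(sg*Q[:,1],[95,100]).round(4))
        k=(abs(z-.134)<.008)&(abs(sg*y-.0375)<.010)&(x>-.07)&(x<.0); print("prong",sg,k.sum(),np.median(y[k]).round(4) if k.any() else "")
E
python3 - <<'E'
from meas import *
s=dict(np.load("top2.npz")); meas(s,-.085,.2435)
b=r.snapshot("side"); np.savez("side2.npz",**b)
a=cv2.resize(s["img"][110:290,100:300],None,fx=2,fy=2); b=cv2.resize(b["img"][120:300,180:380],None,fx=2,fy=2)
cv2.imwrite("pics/b2.png",np.hstack([b,a]))
E
```

```text
679 circle err [-0.0002 -0.0005] [ 0.5 -0.1 -0.5 -0.3  0.1 -0.3  0.4  0.3  0.3  0.1 -0.6] z 0.2436
lug 1 41 x -0.0212 0.0216 edge [0.0404 0.0406]
prong 1 61 0.0369
lug -1 93 x -0.0225 0.0225 edge [0.0427 0.043 ]
prong -1 110 -0.0377
```

View pics/b2.png

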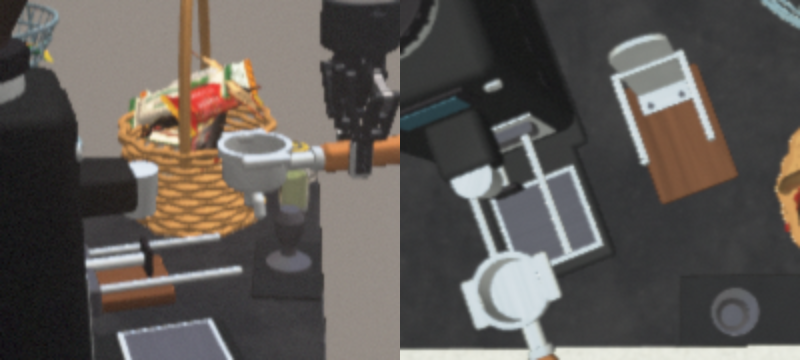

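The side half shows the portafilter level in front of the chute, and the top half shows the head in line with the prongs to within about 0.4 mm. Now I enter from the front, descend in the clear, slide in and set down.

```bash
python3 - <<'E'
from h import *
dy=.0003
r.movel(tcp(-.042,.10,dy),vel=.1); 
print(r.movel(tcp(-.042,.012,dy),vel=.06,until_force=6)); o=st("lowered")
E
```

```text
False
lowered t10.43 [0.362  0.357  0.2894] F [ 0.6  0.4 -2.5] M [-0.08  0.3   0.02] w0.296 g62.0
```

```bash
python3 - <<'E'
from h import *
dy=.0003
print(r.movel(tcp(-.022,.012,dy),vel=.04,until_force=6)); st("fwd")
print(r.movel(tcp(-.022,-.003,dy),vel=.015,until_force=4)); o=st("set")
f=lambda o:((o["position"][:2]-tcp(0,0,dy)[:2])@A, (o["position"][:2]-tcp(0,0,dy)[:2])@N, o["position"][2]-tcp(0,0)[2])
print(np.round(f(o),4), o["ee_rot"][:,2].round(4))
E
```

```text
False
fwd t11.07 [0.3804 0.3641 0.2889] F [-0.2  0.6 -4.3] M [-0.16  0.34  0.01] w0.294 g62.0
True
set t11.84 [0.3804 0.3641 0.2769] F [-0.5 -0.5  4.5] M [ 0.17 -0.3  -0.02] w0.292 g63.1
[-0.022  -0.     -0.0001] [ 1.e-04 -1.e-04 -1.e+00]
```

The lugs landed exactly at prong height. Now I push until the force shows the hard stop.

```bash
python3 - <<'E'
from h import *
dy=.0003
f=lambda o:np.round([*( (o["position"][:2]-tcp(0,0,dy)[:2])@np.stack([A,N],1)), o["position"][2]-tcp(0,0)[2], o["wrist_force"][:2]@A],4)
z=.0
for x in(-.016,-.010,-.004):
    print(r.movel(tcp(x,z,dy),vel=.03,until_force=25),f(r.observe()))
print(r.movel(tcp(.005,z,dy),vel=.015,until_force=14),f(r.observe()))
o=st("home")
s=r.snapshot("side"); cv2.imwrite("pics/push.png",cv2.resize(s["img"][150:300,200:360],None,fx=4,fy=4)); np.savez("side3.npz",**s)
E
```

```text
False [-1.580e-02  1.000e-04  3.000e-04 -7.781e-01]
False [-1.1600e-02 -1.0000e-04 -4.0000e-04 -7.8579e+00]
False [-7.30000e-03 -3.00000e-04 -1.20000e-03 -1.18772e+01]
False [ 1.00000e-04 -4.00000e-04 -1.60000e-03 -1.73108e+01]
home t13.69 [0.4012 0.3718 0.2754] F [-16.   -6.7  10. ] M [-0.8   2.11 -0.08] w0.297 g64.0
```

```bash
python3 - <<'E'
from h import *
dy=.0003
f=lambda o:np.round([o["clock"],*( (o["position"][:2]-tcp(0,0,dy)[:2])@np.stack([A,N],1)), o["position"][2]-tcp(0,0)[2], o["wrist_force"][:2]@A,o["wrist_force"][2]],4)
print(f(r.observe()))
r.movel(tcp(.008,.0005,dy),vel=.02); print(f(r.observe()))
r.movel(tcp(.011,.0005,dy),vel=.02); print(f(r.observe()))
r.pause(.25); print(f(r.observe()))
s=r.snapshot("side"); cv2.imwrite("pics/push.png",cv2.resize(s["img"][170:270,210:360],None,fx=5,fy=5)); np.savez("side3.npz",**s)
print(np.degrees(np.arccos(-r.observe()["ee_rot"][2,2])))
E
```

```text
[ 1.37417e+01  1.00000e-04 -4.00000e-04 -1.60000e-03 -1.65433e+01
  1.00916e+01]
[ 1.40417e+01  3.30000e-03 -4.00000e-04 -1.50000e-03 -1.53966e+01
  7.48960e+00]
[ 1.43417e+01  4.50000e-03 -5.00000e-04 -2.30000e-03 -1.90724e+01
  8.43280e+00]
[ 1.45917e+01  4.50000e-03 -5.00000e-04 -2.30000e-03 -1.96477e+01
  9.39800e+00]
1.2968322118392779
```

View pics/push.png

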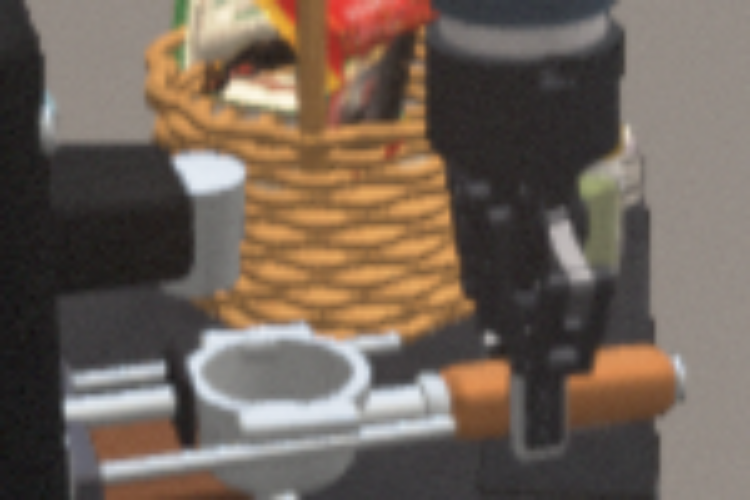

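The picture shows the head hanging on both prongs, its rim against the black paddle at about (183,385) in the crop. The arm flexes under load, so I check the actual head position from depth before deciding.

```bash
python3 - <<'E'
from h import *
from scipy.optimize import least_squares
o=r.observe(); T=o["ee_rot"]; g=o["position"]+.155*T[:,2]; print("grasp pt fork x,y",((g[:2]-FORK)@np.stack([A,N],1)).round(4),"z",g[2].round(4),"tool z",T[:,2].round(4),"yaw",np.degrees(np.arctan2(-T[1,0],-T[0,0])).round(2))
# register handle/neck/rim front silhouette between side2 (hover, origin known) and side3 via rim rear/inner: rim-top points
def get(n,x0,z0,dz=.004):
    s=dict(np.load(n)); W=pts(s); L=(W[...,:2]-FORK)@np.stack([A,N],1); x=L[...,0]-x0;y=L[...,1];z=W[...,2]-z0
    print(n)
    m=(abs(z-.009)<dz)&(np.hypot(x,y)<.046)
    print(" rimtop n",m.sum(),"x pct",np.percentile(x[m],[1,50,99]).round(4))
    lug=m&(y>.037); print(" near lug n",lug.sum(),"x",np.percentile(x[lug],[2,98]).round(4) if lug.any() else "")
    h=(x<-.11)&(x>-.19)&(abs(y)<.02)&(abs(z+.012)<.018); print(" handle end x",np.percentile(x[h],[0,1,2]).round(4),"n",h.sum())
    sk=(y>.018)&(abs(x)<.035)&(z<-.001)&(z>-.03)&(np.hypot(x,y)<.04); P=np.stack([x[sk],y[sk]],1)
    q=least_squares(lambda q:np.hypot(P[:,0]-q[0],P[:,1]-q[1])-.031,[0,0],loss="soft_l1",f_scale=.001); print(" skirt c",q.x.round(4),len(P))
get("side2.npz",-.085,.235); get("side3.npz",0,.135)
E
```

```text
grasp pt fork x,y [-0.0994  0.0004] z 0.1197 tool z [-0.0201 -0.0104 -0.9997] yaw 21.33
side2.npz
 rimtop n 305 x pct [-0.03    0.0039  0.0391]
 near lug n 60 x [-0.0162  0.0195]
 handle end x [-0.1651 -0.1647 -0.1634] n 299
 skirt c [ 0.0035 -0.0003] 284
side3.npz
 rimtop n 387 x pct [-0.0301  0.0047  0.0449]
 near lug n 80 x [-0.0176  0.0234]
 handle end x [-0.1644 -0.1641 -0.1635] n 303
 skirt c [0.004  0.0004] 161
```

The head is about 0.7 mm past nominal home and the reaction has stiffened. One last firm push will confirm the stop. After a brief hold I ease back.

```bash
python3 - <<'E'
from h import *
dy=.0003
def f(n):
    o=r.observe(); g=o["position"]+.155*o["ee_rot"][:,2]; e=(g[:2]-FORK)@A+.1
    print(n,"t%.2f head x %.4f gz %.4f Fa %.1f Fz %.1f tilt %.2f"%(o["clock"],e,g[2],o["wrist_force"][:2]@A,o["wrist_force"][2],np.degrees(np.arcsin(o["ee_rot"][:2,2]@A)))); return e
a=f("before")
r.movel(tcp(.017,.0005,dy),vel=.03); b=f("firm")
if b-a>.0015: r.pause(.35); f("more")
else: r.pause(.1)
f("held")
for x in(.008,.0,-.008,-.016,-.022): r.movel(tcp(x,.0,dy),vel=.03); f(x)
r.pause(.1); f("end")
s=r.snapshot("side"); np.savez("side4.npz",**s)
cv2.imwrite("pics/back.png",cv2.resize(s["img"][170:270,210:360],None,fx=5,fy=5))
E
```

```text
before t14.64 head x 0.0006 gz 0.1197 Fa -19.8 Fz 8.7 tilt -1.29
firm t14.99 head x 0.0017 gz 0.1179 Fa -27.3 Fz 8.2 tilt -1.86
held t15.09 head x 0.0017 gz 0.1180 Fa -27.9 Fz 9.2 tilt -1.85
0.008 t15.54 head x -0.0003 gz 0.1182 Fa -10.0 Fz -3.2 tilt -1.11
0.0 t15.96 head x -0.0073 gz 0.1183 Fa -6.8 Fz -5.3 tilt -1.00
-0.008 t16.38 head x -0.0112 gz 0.1208 Fa -5.2 Fz -7.1 tilt -0.50
-0.016 t16.79 head x -0.0155 gz 0.1231 Fa 0.9 Fz -2.9 tilt -0.04
-0.022 t17.14 head x -0.0232 gz 0.1221 Fa 0.7 Fz -3.9 tilt -0.25
end t17.24 head x -0.0230 gz 0.1220 Fa 0.1 Fz -3.3 tilt -0.24
```

View pics/back.png

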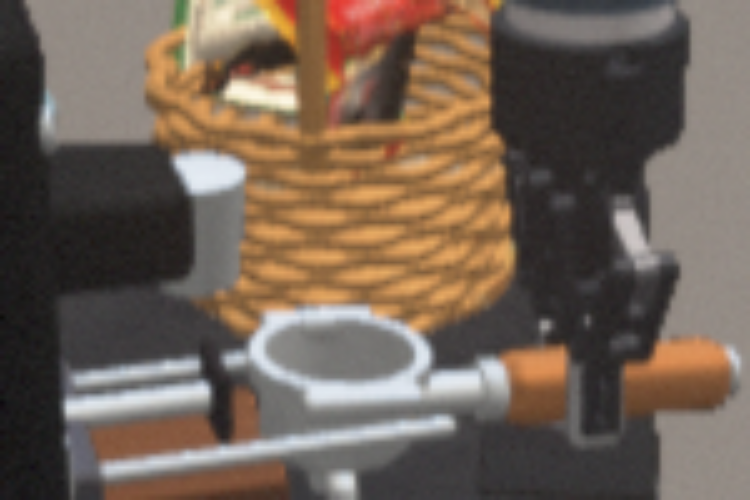

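The force climbed to 28 N against a spring of about 9 N with only 1 mm of motion, which is a hard stop. The picture shows the paddle sprung out at crop (215,385), with a gap to the rim at about (250,360). I check level and position before letting go.

```bash
cat > fin.py <<'E'
from h import *
from scipy.optimize import least_squares
def get(n,x0,z0=.135):
    s=dict(np.load(n)); W=pts(s); L=(W[...,:2]-FORK)@np.stack([A,N],1); x=L[...,0]-x0;y=L[...,1];z=W[...,2]-z0
    m=(abs(z-.009)<.007)&(np.hypot(x,y)<.038); P=np.stack([x[m],y[m],z[m]],1); B=np.c_[P[:,:2],np.ones(len(P))]; w=np.ones(len(P),bool)
    for _ in range(8): c=np.linalg.lstsq(B[w],P[w,2],rcond=None)[0]; w=abs(P[:,2]-B@c)<.003
    print(n,"pitch %.2f roll %.2f z0 %.4f n %d"%(np.degrees(c[0]),np.degrees(c[1]),c[2],w.sum()))
    h=(x<-.11)&(x>-.19)&(abs(y)<.02)&(abs(z+.012)<.018); print(" handle end x",np.percentile(x[h],[0,1]).round(4),"ztop",np.percentile(z[h],98).round(4))
    f=h&(y>.009); print(" handle side yaw %.2f"%np.degrees(np.polyfit(x[f],y[f],1)[0]),"y",np.median(y[f]).round(4))
    sk=(y>.018)&(abs(x)<.035)&(z<-.001)&(z>-.03)&(np.hypot(x,y)<.04); P=np.stack([x[sk],y[sk]],1)
    q=least_squares(lambda q:np.hypot(P[:,0]-q[0],P[:,1]-q[1])-.031,[0,0],loss="soft_l1",f_scale=.001); print(" skirt c",q.x.round(4),len(P))
    k=(x+x0>.01)&(x+x0<.05)&(abs(y)<.02)&(z>.0)&(z<.025); print(" paddle pts",k.sum(),np.percentile((x+x0)[k],[1,5,50]).round(4) if k.any() else "")
E
python3 - <<'E'
from fin import *
get("side2.npz",-.085,.235); get("side3.npz",0); get("side4.npz",-.022); get("side0.npz",-.022) 
E
```

```text
side2.npz pitch -0.10 roll 0.89 z0 0.0084 n 191
 handle end x [-0.1651 -0.1647] ztop 0.0007
 handle side yaw 1.39 y 0.013
 skirt c [ 0.0035 -0.0003] 284
 paddle pts 42 [0.0396 0.0399 0.0449]
side3.npz pitch 2.00 roll 0.27 z0 0.0097 n 226
 handle end x [-0.1644 -0.1641] ztop -0.0023
 handle side yaw 2.22 y 0.0126
 skirt c [0.004  0.0004] 161
 paddle pts 143 [0.024  0.0279 0.0413]
side4.npz pitch -1.85 roll 3.14 z0 0.0129 n 170
 handle end x [-0.1674 -0.166 ] ztop -0.0016
 handle side yaw 2.30 y 0.0133
 skirt c [0.0023 0.0007] 122
 paddle pts 157 [0.0102 0.0109 0.0306]
side0.npz pitch 0.00 roll 0.00 z0 0.0000 n 0Traceback (most recent call last):
  File "<stdin>", line 2, in <module>
  File "fin.py", line 8, in get
    h=(x<-.11)&(x>-.19)&(abs(y)<.02)&(abs(z+.012)<.018); print(" handle end x",np.percentile(x[h],[0,1]).round(4),"ztop",np.percentile(z[h],98).round(4))
                                                                               ~~~~~~~~~~~~~^^^^^^^^^^^^
    return _quantile_unchecked(
        a, q, axis, out, overwrite_input, method, keepdims, weights)
    return _ureduce(a,
                    func=_quantile_ureduce_func,
    ...<5 lines>...
                    overwrite_input=overwrite_input,
                    method=method)
    r = func(a, **kwargs)
    result = _quantile(arr,
                       quantiles=q,
    ...<2 lines>...
                       out=out,
                       weights=wgt)
    slices_having_nans = np.isnan(arr[-1, ...])
                                  ~~~^^^^^^^^^
IndexError: index -1 is out of bounds for axis 0 with size 0
```

The hand carries the portafilter nose-up by about 3°, so it turned in the grip during the push. I'll lower it so the lugs bed on the prongs and level it, about 3 mm further in.

```bash
python3 - <<'E'
from fin import *
dy=.0003
r.movel(tcp(-.019,.0,dy),vel=.03,until_force=5); st("x")
print(r.movel(tcp(-.019,-.008,dy),vel=.015,until_force=7)); st("low")
s=r.snapshot("side"); np.savez("side5.npz",**s); get("side5.npz",-.019)
E
```

```text
x t17.54 [0.3835 0.3654 0.277 ] F [ 0.5  0.3 -3.3] M [-0.12  0.3  -0.02] w0.292 g62.5
True
low t17.99 [0.3834 0.3653 0.2709] F [-0.  -0.4  4.7] M [ 0.06 -0.27 -0.03] w0.296 g63.9
side5.npz pitch 4.45 roll 0.30 z0 0.0108 n 228
 handle end x [-0.167 -0.166] ztop -0.0079
 handle side yaw 2.40 y 0.0135
 skirt c [0.0021 0.0007] 162
 paddle pts 170 [0.0107 0.0119 0.03  ]
```

```bash
python3 - <<'E'
from fin import *
dy=.0003
def go(x,z,p,**k):
    F=fr(TH,p); g=tcp(x,z,dy)-[0,0,.155]; return r.movel(g-.155*F[:,2],frame=F,**k)
go(-.019,.003,-4.0,vel=.03); st("tilt")
print(go(-.019,-.003,-4.0,vel=.012,until_force=4)); o=st("low"); print("gz",(o["position"]+.155*o["ee_rot"][:,2])[2].round(4))
s=r.snapshot("side"); np.savez("side6.npz",**s); get("side6.npz",-.019)
E
```

```text
tilt t18.71 [0.3929 0.3689 0.2788] F [ 0.4 -0.1 -2.6] M [-0.04  0.16  0.01] w0.294 g62.6
True
low t19.09 [0.3931 0.3691 0.2759] F [-1.   1.3  4.9] M [ 0.13 -0.3   0.03] w0.295 g63.7
gz 0.1212
side6.npz pitch 0.78 roll 0.42 z0 0.0095 n 219
 handle end x [-0.1663 -0.1657] ztop -0.0003
 handle side yaw 1.25 y 0.0133
 skirt c [0.003 0.001] 167
 paddle pts 181 [0.0107 0.0129 0.0298]
```

Nearly level. I relax the load, release, and rise clear.

```bash
python3 - <<'E'
from fin import *
p=r.observe()["position"]
r.movel(p+[0,0,.0008],vel=.01); st("relax")
r.gripper_open(); st("open")
p=r.observe()["position"]; z=r.observe()["ee_rot"][:,2]
r.movel(p-.10*z,vel=.1); r.move_pose([.26,.36,.42],fr(TH)); r.pause(.3); st("clear")
for n in("side","top"):
    s=r.snapshot(n); np.savez(n+"7.npz",**s); cv2.imwrite(f"pics/{n}7.png",s["img"])
get("side7.npz",-.019)
from meas import meas
meas(dict(np.load("top7.npz")),-.019,.144)
b=np.hstack([cv2.imread("pics/side7.png")[140:300,200:380],cv2.imread("pics/top7.png")[110:270,110:290]])
cv2.imwrite("pics/b7.png",cv2.resize(b,None,fx=2.2,fy=2.2))
E
```

```text
relax t19.55 [0.3932 0.3692 0.2765] F [0.1 0.2 0. ] M [ 0.14 -0.19  0.  ] w0.296 g63.2
open t20.17 [0.3931 0.3691 0.2766] F [ 0.  -0.6 -0.1] M [-0.04 -0.04  0.03] w1.003 g0.0
clear t22.23 [0.2609 0.3601 0.4194] F [-0.  -0.5  0.3] M [-0.02  0.03 -0.01] w1.000 g0.0
side7.npz pitch -0.02 roll 0.38 z0 0.0094 n 222
 handle end x [-0.1667 -0.1659] ztop 0.0014
 handle side yaw 0.99 y 0.0134
 skirt c [0.002  0.0008] 157
 paddle pts 173 [0.0114 0.0131 0.0301]
556 circle err [ 0.0058 -0.001 ] [-7.2 -7.7  6.   6.4  0.  -1.3  0.2  1.9  3.6 -5.  -5. ] z 0.1443
lug 1 53 x -0.0241 0.0211 edge [0.0422 0.0429]
prong 1 67 0.0351
lug -1 56 x -0.0235 0.0202 edge [0.0413 0.0416]
prong -1 66 -0.0396
```

View pics/b7.png

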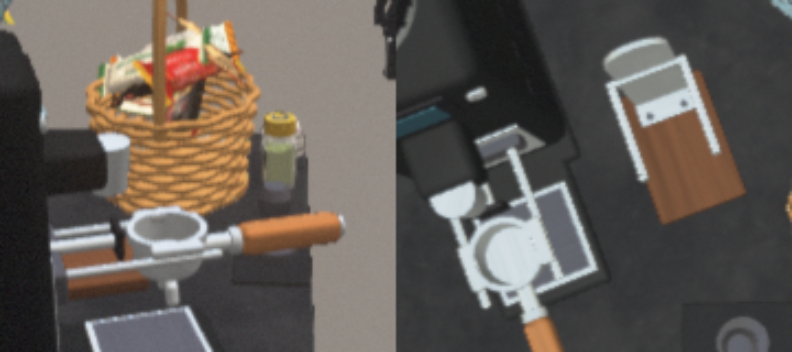

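The side half shows the portafilter level on both prongs and clear of the paddle, which is out. The top half shows it straight in the fork in front of the chute, with nothing else disturbed.

```bash
python3 -c "
from h import *
print(r.hand_in())"
```

```text
the job is handed in; nothing more can be done
None
```

The job is handed in: the portafilter hangs level and straight in the grinder's fork. Before that, it pushed the paddle to its stop for about half a second or a little more (timed from position and force readings), and the last pictures show the paddle sprung out again.

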